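# Strip the worn burr from the sample mill

### The arm

A 6-joint arm with a two-finger parallel gripper is mounted at the origin on the work surface. World frame = base frame: x ahead of the robot, y to its left, z up, the work surface at z = 0. Lengths are in mm, angles in rad, forces in N, time in s.
With the tool pointing down it reaches from about 300 to 825 mm from the base axis. Payload 5.4 kg.
Tool frame: the origin (TCP) lies on the centre line of the jaws, within the pads' length; the fingertips stand 25 mm ahead of it and the grasp point (between the pads) lies 6 mm ahead of it; z points along the fingers, y is the line along which they close (so a half turn about z gives the same grasp; the last joint's range is limited). The gripper opens to 92 mm and grips with 3 to 60 N. Pads are 20 mm wide; open, the fingers measure 128 mm over their backs; the gripper's body (75 mm by 189 mm) begins 69 mm behind the grasp point.
Start: joints at [1.137, 0.158, 1.597, -0, 1.386, -0.21], TCP at [127.625, 560.641, 239.601] pointing down, gripper open.
Joint ranges: [-2.91, 2.91], [-0.94, 2.29], [0.18, 2.7], [-1.29, 4.43], [0.17, 2.64], [-3, 3]. Speed limits (rad/s): [2.57, 2.57, 3.14, 3.14, 3.14, 3.14].

### API

Orientations are given as a 3x3 rotation matrix whose columns are the frame's x, y, z axes.
In Python, from station import robot, imaging gives the robot as it stands.
- The arm moves only by the shell command python3 -m pendant 'ROWS'. ROWS is a JSON object of lists of equal length, an entry for each row: "jaw": the opening, from 0 (shut) to 1 (fully open); "dp": the shift along the tool's x, y, z in m, a list of three; "dr": the turn, a rotation vector about the tool's x, y, z in rad, a list of three. In form: {"jaw": [jaw, ...], "dp": [[dx, dy, dz], ...], "dr": [[wx, wy, wz], ...]}. A call has 1 to 20 rows; each row shifts and turns the commanded pose from where the row before left it, along the tool's axes as they then stand; what a row does not reach is not made up. A row lasts 1/10 s, in which the tool goes at most 50 mm and 8.59 degrees, less where a joint would pass 70% of its speed; a pose out of reach is approached as far as the arm can. A call is refused whole if a number of a shift passes 0.05 or a number of a turn 0.15, either way. A call with a gripper value outside its range is refused whole. The fingers move at their own pace and stop on an object; the grip force is fixed at half the most. Time passes only in rows, so rows that do not move let the fingers close. It gives the time, the measured TCP pose, the force, the opening and the grip force at its end, in the units of the state.
- robot.read_state(): the state, without advancing time (a new reading comes with each control period).
- imaging.read_camera(name): name is "scene" or "side" or "wrist"; returns the picture (420x560x3 uint8, red, green, blue); there is no depth.
- imaging.calibration(name): a dict with "camera_matrix" (3x3 intrinsics, pixels), "k1" (the pictures are not rectified: a ray, as slopes to the right and down, at radius r is drawn at 1 + k1 r^2 times it, then the intrinsics apply), "rvec" (rotation vector, rad) and "tvec" (3), from world to camera coordinates, as OpenCV has them. Camera axes: x right, y down, z forward; pixel columns grow to the right and rows downward; lengths in mm; the calibration is good to about 2 mm. A picture is of the moment at which its call begins: read the wrist's pose just before it. calibration takes no time and is no camera call; for the wrist camera it gives the pose at the moment of the call.
- robot.close_job(): hands the job in; it is judged then, once.
Trained networks look in the newest picture that a camera, given by its name, has taken for a name from the list of things; names that differ only in an ending like _2 or _b are one class to them, and where a whole thing is asked for, a point or a joint stands for the part that bears it (a point fixed in the world has none). Each returns a list of dicts, best first, with "confidence" (0 to 1); they miss things now and then, are a little off and sometimes report something else, mostly with a low value. They report only what shows in the picture. A call takes as long as a camera call. They do not tell look-alikes from the thing itself.
- imaging.outline_of(thing, camera): "region" (420x560 bool, what is visible of it).
- imaging.landmark_of(thing, camera): "centre" ([x, y, z] in mm, in the coordinates of the camera as it stood for that picture, good to about 4 mm: a listed point, or the origin of a listed thing).
The state is a dict: "time": time; "joint_positions": joint angles; "joint_vel": joint speeds; "tau": joint torques, N m; "tool_pos": TCP position; "tcp_rot": TCP orientation; "force": force on the tool from outside, world axes, zero at the start; "ft_torque": the same for the moment, N m; "width": opening from 0.0 (shut) to 1.0 (fully open); "grip_force": force on a finger pad.
Only numpy, scipy, OpenCV 4.12 (cv2) and the standard library are available. Lean on these libraries where they do the work, as an engineer would, in place of code of your own. Each camera call takes 0.05 s, during which the arm holds its last target. There are 200 camera calls.

### The job

The lab mill needs its worn lower burr taken off: undo the big hexagon nut that holds it (the spindle has a left-hand thread, so it loosens clockwise seen from above; feel that it gives before turning on, and never force it tighter) and put the nut down in the round steel dish. Then lift the burr disc off the spindle and lay it flat and squarely on top of the pile of worn discs in the rectangular tray: how high that pile stands is not known, so lower the burr until you feel it touch and only then let go. Drop neither part, and do not knock over the flask or the beaker.

Things in the scene. Friction and masses are not known exactly. Their poses are not given: they have to be found in the camera images.
- nut_hex (a point): Steel cap nut, about 0.4 kg, 42 mm high: round flange 60 mm across and 8 mm high at the bottom, above it a hexagon 44 mm across flats (51 mm over the notched corners). The point is on its axis, 25 mm above the underside, half-way up the hexagon; x passes through a corner, y is square to a flat. Start: screwed down on the burr. Clockwise from above it runs up easily; anticlockwise it binds within 0.3 rad.
- nut_foot (a point): Centre of the nut's flat underside, 25 mm below nut_hex. Coarse left-hand thread: 24 mm rise per turn, 1.5 mm axial and 1 mm side play; follow the nut upwards as it turns. 3.2 to 3.9 rad clockwise, in several grasps, brings it off the thread; let go on the thread, it stays there. Off the thread, raise it 15 mm more to clear the spindle. Put down, it stands on this face.
- burr_mid (a point): Worn burr to remove: steel ring disc, 64 mm diameter, 16 mm thick, 36 mm bore, grooved top, about 0.27 kg. The point is its centre, 8 mm below its upper face; z is its axis. It lies loose and level on a carrier 47 mm across, under the nut, with 2.5 mm side play round the spindle. Grip across its diameter, fingertips no lower than its underside: the pile is as wide as the disc.
- spindle_tip (a point): Top of the mill's fixed upright spindle, on its axis: 233 mm above the table, 27 mm above the burr's upper face, 31 mm diameter over the thread. The point's x axis points away from the mill's discharge spout, which ends 155 mm from the axis; a black control box reaches 122 mm towards -y and a lock plunger 130 mm towards +y, both below the rim.
- chamber_rim (a point): Centre of the mouth of the mill's grinding chamber, 196 mm above the table, on the spindle axis. The mill is a heavy fixed machine with a white body; the chamber is an open aluminium bowl, 174 mm inside and 191 mm outside diameter, its floor 36 mm below the rim. Only burr, nut and spindle stand higher than the rim.
- tray_mid (a point): Centre of the floor (4 mm above the table) of a fixed rectangular aluminium tray, 180 x 150 mm, rim 18 mm high. In it, centred on this point within about 4 mm, stands a pile of worn burr discs like the one on the mill (64 mm diameter, 16 mm thick, the upper ones loose). The pile's top is between 45 and 82 mm above the table, different each time and not reported.
- dish_mid (a point): Round shallow stainless parts dish, empty, fixed on the table: floor 110 mm across, rim 144 mm across and 22 mm high. The point is the centre of its floor, 4 mm above the table.
- flask: Empty conical glass flask, 68 mm base diameter, 106 mm high, a bystander. Origin at the centre of its underside.
- beaker: Empty glass beaker, 72 mm across the rim, 95 mm high, a bystander. Origin at the centre of its underside.
Not all that is in view belongs to the job. Leave any red look-alike of the part that bears burr_mid alone. What is shaped like the part that bears nut_hex but blue is not meant.

How it is judged:
By the outcome, as a careful person would: the job done as asked, in the order asked, and still so for the second after the job is handed in, with the robot touching nothing.
It also fails if it takes over 72 s, if anything falls off the work surface, if the arm or the gripper's body presses on something with over 40 N, if the wrist force passes 120 N, or if a joint passes its speed limit or range.

## Working session

There is one attempt and no reset: what is moved stays moved. The work goes in short steps, Python scripts to look and compute and a shell command to move; the robot and the scene stay as the last step left them, time stands still between calls to the robot, and variables do not carry over. Pictures are saved under pics/ and viewed, at most 10 in all, crops included, and the job is handed in when it is done.

```bash
mkdir -p pics
cat > h.py <<'E'
import numpy as np, cv2
from station import robot, imaging
def towld(c,p):
    k=imaging.calibration(c); R=cv2.Rodrigues(np.array(k["rvec"],float))[0]
    return R.T@(np.array(p,float)-np.array(k["tvec"],float).ravel())
def topix(c,P):
    k=imaging.calibration(c); R=cv2.Rodrigues(np.array(k["rvec"],float))[0]
    q=R@np.array(P,float)+np.array(k["tvec"],float).ravel(); s=q[:2]/q[2]; s=s*(1+k["k1"]*(s@s))
    K=np.array(k["camera_matrix"]); return np.round(K[:2,:2]@s+K[:2,2],0)
def ray(c,u):
    k=imaging.calibration(c); R=cv2.Rodrigues(np.array(k["rvec"],float))[0]
    K=np.array(k["camera_matrix"],float)
    s=cv2.undistortPoints(np.array([[u]],float),K,np.array([k["k1"],0,0,0,0.]))[0,0]
    return -R.T@np.array(k["tvec"],float).ravel(), R.T@np.array([*s,1.])
def atz(c,u,z):
    o,d=ray(c,u); return o+d*(z-o[2])/d[2]
def snap(c,name=None):
    im=imaging.read_camera(c)
    if name: cv2.imwrite("pics/"+name,im[:,:,::-1])
    return im
def find(t,c,n=3):
    for d in imaging.landmark_of(t,c)[:n]:
        P=towld(c,d["centre"]); print(c,t,round(d["confidence"],2),P.round(1),topix(c,P))
E
python3 - <<'E'
from h import *
a=snap("scene"); b=snap("side"); 
cv2.imwrite("pics/ab.png",np.vstack([a,b])[:,:,::-1]) if 0 else None
cv2.imwrite("pics/scene.png",a[:,:,::-1]);cv2.imwrite("pics/side.png",b[:,:,::-1])
for c in("scene","side"):
  for t in "nut_hex burr_mid spindle_tip chamber_rim tray_mid dish_mid flask beaker".split(): find(t,c)
print(robot.read_state())
E
```

```text
scene nut_hex 0.9 [581.1  32.7 234.4] [300. 194.]
scene nut_hex 0.8 [735.7 295.6  25.1] [301. 377.]
scene nut_hex 0.73 [793.  211.   29.7] [256. 355.]
scene burr_mid 0.89 [635.3 306.7  11.8] [343. 358.]
scene burr_mid 0.51 [577.8  30.8 200.1] [300. 203.]
scene spindle_tip 0.58 [579.2  30.3 234.5] [301. 193.]
scene chamber_rim 0.6 [576.2  29.2 197.4] [300. 203.]
scene chamber_rim 0.15 [471.1 333.8   9.2] [410. 329.]
scene tray_mid 0.75 [ 6.742e+02  1.814e+02 -6.000e-01] [295. 320.]
scene dish_mid 0.94 [472.  331.5   8.4] [408. 329.]
scene flask 0.57 [674.7 180.6   1.7] [295. 319.]
scene beaker 0.95 [ 680.9 -224.8    3.6] [213. 198.]
side nut_hex 0.56 [789.8 217.6  26.8] [281. 175.]
side nut_hex 0.48 [735.9 302.   22.1] [249. 167.]
side burr_mid 0.77 [580.2  30.8 198. ] [247. 197.]
side burr_mid 0.44 [632.1 304.9   4.6] [216. 184.]
side spindle_tip 0.89 [574.2  38.3 232.6] [242. 183.]
side chamber_rim 0.76 [578.2  34.7 192.1] [245. 198.]
side tray_mid 0.9 [ 466.1 -290.4    5.4] [286. 401.]
side dish_mid 0.7 [ 467.5 -290.5    6.4] [287. 400.]
side dish_mid 0.68 [470.9 336.9   3.6] [157.
[... 233 characters left out ...]
5e+00, -2.10117395e-01]), 'joint_vel': array([-8.29556130e-05, -4.65355565e-04,  6.45113955e-04, -8.49640206e-04,
        7.44573589e-04,  2.12145074e-04]), 'tau': array([ 1.03780993e-03, -3.85558534e+01, -3.22371912e+01,  7.02339504e-02,
        3.05167632e-02,  3.41706618e-05]), 'tool_pos': array([127.58961161, 560.64135902, 239.59094334]), 'tcp_rot': array([[-9.75073475e-01,  2.21882215e-01, -3.78310414e-05],
       [ 2.21882215e-01,  9.75073475e-01, -5.22694671e-06],
       [ 3.57282785e-05, -1.34906924e-05, -9.99999999e-01]]), 'force': array([-0.08766513, -0.1344792 ,  0.18632388]), 'ft_torque': array([0.07071446, 0.00063497, 0.00865355]), 'grip_force': 0.0, 'width': 1.0008610288153579}
```

View pics/scene.png

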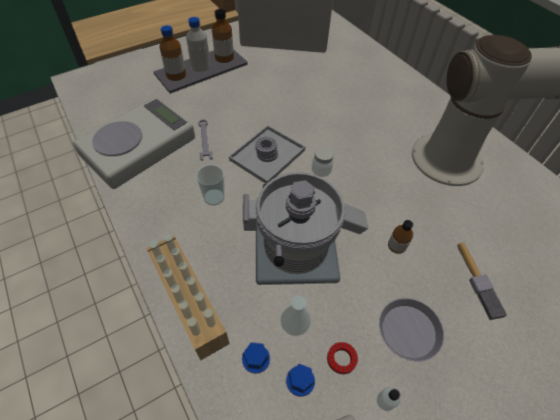

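View pics/side.png

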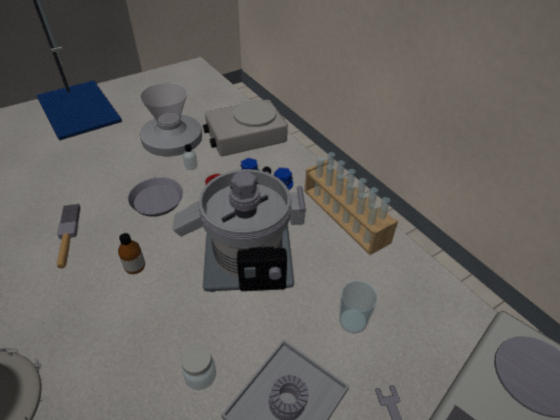

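In the scene picture, the steel nut on the mill is at (300,194) with the burr under it. The dish is at (410,330) and the tray with its pile at (266,152). Candidates for the nut are steel (300,194), blue (256,357) and blue (301,380); for the burr, the grey disc on the mill (300,203) and the red ring (343,358). The steel nut and grey disc on the mill fit the description. I'll confirm that with a wrist crop from above the mill.

```bash
python3 -m pendant '{"jaw":[1,1,1,1,1,1,1,1,1,1,1,1,1,1,1,1,1,1,1,1],"dp":[[-0.028,-0.021,-0.006],[-0.028,-0.021,-0.006],[-0.028,-0.021,-0.006],[-0.028,-0.021,-0.006],[-0.028,-0.021,-0.006],[-0.028,-0.021,-0.006],[-0.028,-0.021,-0.006],[-0.028,-0.021,-0.006],[-0.028,-0.021,-0.006],[-0.028,-0.021,-0.006],[-0.028,-0.021,-0.006],[-0.028,-0.021,-0.006],[-0.028,-0.021,-0.006],[-0.028,-0.021,-0.006],[-0.028,-0.021,-0.006],[-0.028,-0.021,-0.006],[-0.028,-0.021,-0.006],[-0.028,-0.021,-0.006],[-0.028,-0.021,-0.006],[0,0,0]],"dr":[[0,0,0],[0,0,0],[0,0,0],[0,0,0],[0,0,0],[0,0,0],[0,0,0],[0,0,0],[0,0,0],[0,0,0],[0,0,0],[0,0,0],[0,0,0],[0,0,0],[0,0,0],[0,0,0],[0,0,0],[0,0,0],[0,0,0],[0,0,0]]}'
python3 - <<'E'
from h import *
im=snap("wrist"); cv2.imwrite("pics/w1.png",im[:,:,::-1])
for t in "nut_hex burr_mid spindle_tip chamber_rim".split(): find(t,"wrist")
s=robot.read_state(); print(s["joint_positions"].round(3), s["tcp_rot"].round(3)); print(ray("wrist",(280,210)))
E
```

```text
time: 2.9
tool_pos: [559.7, 50.4, 353.8]
tcp_rot: [[-0.974, 0.226, 0.001], [0.226, 0.974, -0.001], [-0.001, -0.001, -1.0]]
force: [-0.2, 0.8, 0.6]
width: 0.998
grip_force: 0.0
wrist nut_hex 0.97 [733.1 305.8  28.1] [466. 251.]
wrist nut_hex 0.77 [573.3  39.  235.9] [265. 233.]
wrist burr_mid 0.92 [631.6 307.3   7.3] [454. 184.]
wrist burr_mid 0.48 [666.5 189.8   2.3] [380. 221.]
[-0.118  0.069  1.472  0.     1.601 -1.467] [[-0.975  0.221 -0.   ]
 [ 0.221  0.975  0.   ]
 [ 0.     0.    -1.   ]]
(array([490.41385578,  68.80906596, 498.47467612]), array([ 0.24279351, -0.04662559, -0.96898751]))
```

View pics/w1.png

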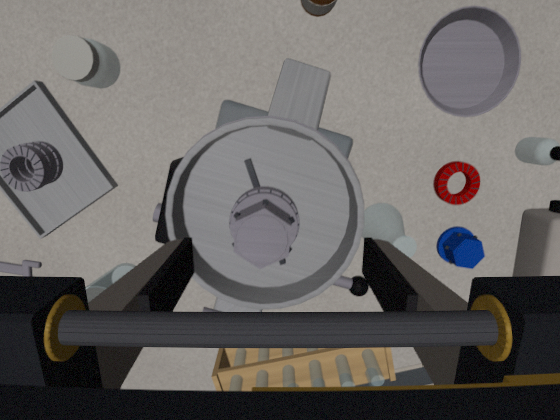

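The wrist view shows a plain grey steel nut on the mill at (264,232), sitting on the grey grooved disc. The blue nut is at (462,250) and the red ring at (457,183), both well away from the mill. I'll enlarge the nut to confirm it and read off its corners.

Run:
```python
from h import *
im=cv2.imread("pics/w1.png")[175:285,205:325]
im=cv2.resize(im,None,fx=5,fy=5,interpolation=cv2.INTER_CUBIC)
im=cv2.convertScaleAbs(im,alpha=1.6,beta=-60)
cv2.imwrite("pics/c1.png",im)
```

```text
(no output)
```

View pics/c1.png

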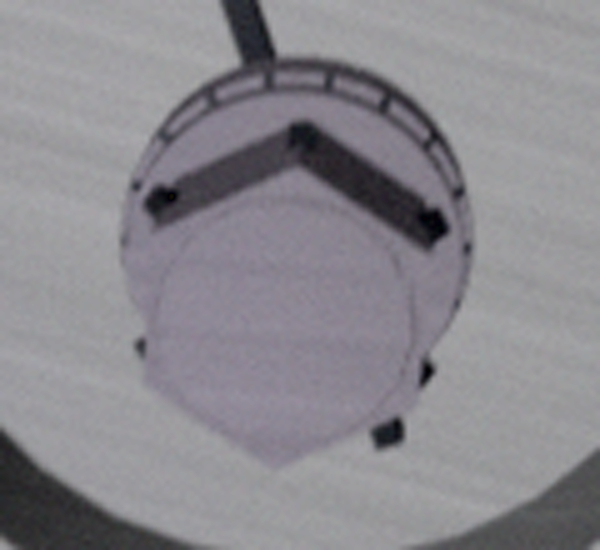

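The crop shows an unpainted steel hexagon on a round flange over the grooved grey disc, so this is the right nut. Top-face corners, in crop pixels: (297,167), (157,227), (143,372), (275,468), (418,400), (432,250).

Run:
```python
from h import *
from scipy.optimize import least_squares
C=np.array([(297,167),(157,227),(143,372),(275,468),(418,400),(432,250)])/5+[205-.4,175-.4]
W=np.array([atz("wrist",c,248)[:2] for c in C]); print(W.round(1))
a=np.arctan2(*(W-W.mean(0)).T[::-1]); k=np.round((a-a[0])/(np.pi/3))
f=lambda p:(p[:2]+p[3]*np.c_[np.cos(p[2]+k*np.pi/3),np.sin(p[2]+k*np.pi/3)]-W).ravel()
r=least_squares(f,[*W.mean(0),a[0],25]); print(r.x, np.abs(r.fun).max())
s=robot.read_state(); R=s["tcp_rot"]
# closing line must be square to a flat: corner angle+30deg + k*60
y=np.arctan2(R[1,1],R[0,1]); d=(r.x[2]+np.pi/6-y+np.pi/6)%(np.pi/3)-np.pi/6
print("yaw ccw needed",d,"=> wz",-d, "alts",-d+np.pi/3,-d-np.pi/3)
print(R.T@(np.array([*r.x[:2],231+6])-s["tool_pos"]), s["tool_pos"])
# rim circle
snap("wrist"); 
for c in ["wrist"]:
  m=imaging.outline_of("nut_hex",c)
  for q in m[:3]: ys,xs=np.nonzero(q["region"]); print(q["confidence"],xs.mean(),ys.mean(),len(xs))
```

```text
[[548.9  45.2]
 [553.5  21.8]
 [576.1  13.7]
 [596.6  30.3]
 [590.3  55.2]
 [566.4  62.5]]
[571.98078336  38.11436791   2.82770705  24.88687721] 1.053692356686497
yaw ccw needed -0.09139950858832047 => wz 0.09139950858832047 alts 1.1385970597849182 -0.9557980426082772
[-18.1453647  -12.79360454 116.48167482] [557.14826467  54.56148774 353.49205889]
0.9 258.74764150943395 233.0272536687631 3816
```

Run:
```python
from h import *
s=robot.read_state(); im=snap("wrist"); R=s["tcp_rot"]
T=cv2.imread("pics/w1.png")[190:275,230:295,::-1]
m=cv2.matchTemplate(im,np.ascontiguousarray(T),cv2.TM_CCOEFF_NORMED); _,v,_,l=cv2.minMaxLoc(m); 
sh=np.array(l)-[230,190]; print(v,sh)
C=np.array([(297,167),(157,227),(143,372),(275,468),(418,400),(432,250)])/5+[205-.4,175-.4]+sh
W=np.array([atz("wrist",c,248)[:2] for c in C]); c=W.mean(0); print("nut",c)
find("nut_hex","wrist"); find("burr_mid","wrist",2)
# scene camera hexagon centre check
for cam in("scene","side"):
  print(cam,topix(cam,[*c,248]),topix(cam,[*c,206]))
# chamber rim circle in wrist: bright ring edges via ray sampling
print(s["tool_pos"],R.T@(np.array([*c,300])-s["tool_pos"]))
```

```text
0.9542573094367981 [-5  4]
nut [574.62582145  33.31261658]
wrist nut_hex 0.89 [574.4  35.  235.4] [260. 236.]
wrist nut_hex 0.57 [734.4 301.4  29.3] [463. 253.]
wrist burr_mid 0.85 [634.  303.8   7.8] [452. 186.]
scene [304. 189.] [302. 202.]
side [243. 178.] [244. 194.]
[557.2410263   54.49770815 353.64761574] [-21.63189807 -16.83563285  53.64446229]
```

```bash
python3 -m pendant '{"jaw":[1,1,1,1,1,1,1,1,1,1,1,1,1],"dp":[[-0.0075,-0.0056,0.018],[-0.0075,-0.0056,0.018],[-0.0066,-0.0056,0.017],[0,0,0],[0,0,0],[0,0,0],[0,0,0],[0,0,0],[0,0,0],[0,0,0],[0,0,0],[0,0,0],[0,0,0]],"dr":[[0,0,0],[0,0,0],[0,0,0],[0,0,-0.14],[0,0,-0.14],[0,0,-0.14],[0,0,-0.14],[0,0,-0.14],[0,0,-0.14],[0,0,-0.115],[0,0,0],[0,0,0],[0,0,0]]}'
python3 - <<'E'
from h import *
s=robot.read_state(); im=snap("wrist"); R=s["tcp_rot"]
cv2.imwrite("pics/w2.png",im[:,:,::-1])
find("nut_hex","wrist",2);find("burr_mid","wrist",2)
print(R.round(3),s["tool_pos"],s["joint_positions"].round(3))
# predicted corners
th=np.arctan2(R[1,1],R[0,1])+np.pi/6
for k in range(6): print(topix("wrist",[574.6+25.4*np.cos(th+k*np.pi/3),33.5+25.4*np.sin(th+k*np.pi/3),248]))
for k in range(6):
  p=tuple(int(v) for v in topix("wrist",[574.6+25.4*np.cos(th+k*np.pi/3),33.5+25.4*np.sin(th+k*np.pi/3),248])); cv2.circle(im,p,1,(255,0,0),-1)
cv2.imwrite("pics/w2m.png",im[:,:,::-1])
E
```

```text
time: 4.7
tool_pos: [575.1, 32.5, 300.6]
tcp_rot: [[-0.746, -0.666, 0.0], [-0.666, 0.746, 0.0], [-0.0, 0.0, -1.0]]
force: [0.6, 0.1, 0.0]
width: 1.004
grip_force: 0.0
wrist nut_hex 0.76 [732.1 302.6  26.2] [342. 378.]
wrist nut_hex 0.74 [580.3  32.5 236.6] [273. 239.]
[[-0.746 -0.666  0.   ]
 [-0.666  0.746  0.   ]
 [-0.     0.    -1.   ]] [575.10487584  32.46842463 300.59773419] [-0.153  0.127  1.512  0.     1.503 -2.454]
[316. 220.]
[280. 199.]
[244. 220.]
[245. 259.]
[280. 277.]
[315. 259.]
```

View pics/w2m.png

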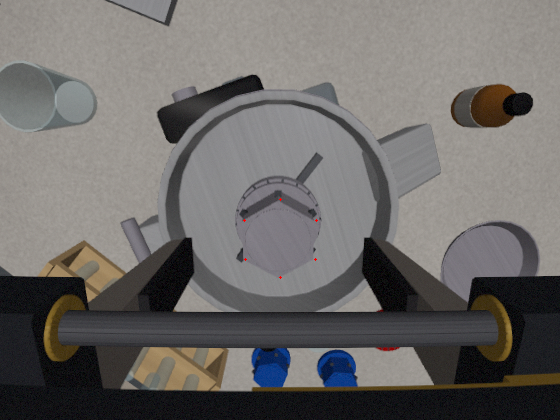

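The predicted corner marks land on the hexagon to about a pixel, at (280,199) and (280,277), so the alignment is good. I'll descend and grip.

```bash
python3 -m pendant '{"jaw":[1,1,1,1,1,0,0,0,0,0,0,0,0],"dp":[[0,0.0009,0.016],[0,0,0.016],[0,0,0.016],[0,0,0.0106],[0,0,0],[0,0,0],[0,0,0],[0,0,0],[0,0,0],[0,0,0],[0,0,0],[0,0,0],[0,0,0]],"dr":[[0,0,0],[0,0,0],[0,0,0],[0,0,0],[0,0,0],[0,0,0],[0,0,0],[0,0,0],[0,0,0],[0,0,0],[0,0,0],[0,0,0],[0,0,0]]}'; python3 -c "
from h import *
s=robot.read_state();print(s['force'],s['ft_torque'])"
```

```text
time: 6.15
tool_pos: [574.6, 32.9, 242.1]
tcp_rot: [[-0.744, -0.668, 0.0], [-0.668, 0.744, -0.0], [-0.0, -0.0, -1.0]]
force: [0.3, -0.3, 1.2]
width: 0.478
grip_force: 30.0
[ 0.30954588 -0.28660622  1.24237084] [0.01961386 0.03918413 0.03160568]
```

Gripped on the flats: 44 mm opening, 30 N. Now a small clockwise turn to feel that it gives.

```bash
python3 -m pendant '{"jaw":[0,0,0,0,0],"dp":[[0,0,-0.0002],[0,0,-0.0002],[0,0,-0.0002],[0,0,-0.0002],[0,0,0]],"dr":[[0,0,0.06],[0,0,0.06],[0,0,0.06],[0,0,0.06],[0,0,0]]}'; python3 -c "
from h import *
s=robot.read_state();print(s['force'],s['ft_torque'],s['joint_positions'][5])"
```

```text
time: 6.65
tool_pos: [574.2, 33.1, 242.2]
tcp_rot: [[-0.882, -0.472, -0.001], [-0.472, 0.882, 0.0], [0.001, 0.001, -1.0]]
force: [0.6, -0.5, -2.2]
width: 0.478
grip_force: 30.0
[ 0.61998104 -0.50232277 -2.17250558] [ 0.09703744 -0.07416731  0.00096982] -2.214297777214254
```

```bash
python3 -m pendant '{"jaw":[0,0,0,0,0,0,0,0,0,0,0],"dp":[[0,0,-0.0005],[0,0,-0.0005],[0,0,-0.0005],[0,0,-0.0005],[0,0,-0.0005],[0,0,-0.0005],[0,0,-0.0005],[0,0,-0.0005],[0,0,-0.0005],[0,0,-0.0005],[0,0,0]],"dr":[[0,0,0.14],[0,0,0.14],[0,0,0.14],[0,0,0.14],[0,0,0.14],[0,0,0.14],[0,0,0.14],[0,0,0.14],[0,0,0.14],[0,0,0.14],[0,0,0]]}'; python3 -c "
from h import *
s=robot.read_state();print(s['force'],s['ft_torque'],s['joint_positions'][5])"
```

```text
time: 7.75
tool_pos: [574.3, 33.5, 247.0]
tcp_rot: [[-0.616, 0.788, -0.001], [0.788, 0.616, 0.001], [0.001, 0.0, -1.0]]
force: [2.1, 2.0, -4.1]
width: 0.476
grip_force: 30.0
[ 2.07909557  1.99952027 -4.11675565] [ 0.26380037 -0.26852483  0.00700821] -0.8154354826748662
```

```bash
python3 -m pendant '{"jaw":[0,0,0,0,0,0,0,0,0,0,0],"dp":[[0,0,-0.00055],[0,0,-0.00055],[0,0,-0.00055],[0,0,-0.00055],[0,0,-0.00055],[0,0,-0.00055],[0,0,-0.00055],[0,0,-0.00055],[0,0,-0.00055],[0,0,-0.00055],[0,0,0]],"dr":[[0,0,0.14],[0,0,0.14],[0,0,0.14],[0,0,0.14],[0,0,0.14],[0,0,0.14],[0,0,0.14],[0,0,0.14],[0,0,0.14],[0,0,0.14],[0,0,0]]}'; python3 -c "
from h import *
s=robot.read_state();print(s['force'],s['ft_torque'],s['joint_positions'][5])"
```

```text
time: 8.85
tool_pos: [575.5, 33.9, 253.2]
tcp_rot: [[0.671, 0.741, 0.003], [0.741, -0.671, 0.002], [0.003, 0.001, -1.0]]
force: [4.7, 3.1, -3.8]
width: 0.479
grip_force: 30.0
[ 4.73670482  3.09569075 -3.78527838] [ 0.51593031 -0.77527281  0.05664009] 0.583579715099753
```

```bash
python3 -m pendant '{"jaw":[0,0,0,0,0,0,0,0,0],"dp":[[0,0,-0.00055],[0,0,-0.00055],[0,0,-0.00055],[0,0,-0.00055],[0,0,-0.00055],[0,0,-0.00055],[0,0,-0.001],[0,0,-0.001],[0,0,0]],"dr":[[0,0,0.14],[0,0,0.14],[0,0,0.14],[0,0,0.14],[0,0,0.14],[0,0,0.14],[0,0,0.06],[0,0,0],[0,0,0]]}'; python3 -c "
from h import *
s=robot.read_state();print(s['force'],s['ft_torque'],s['joint_positions'][5])"
```

```text
time: 9.75
tool_pos: [575.6, 33.3, 258.3]
tcp_rot: [[0.998, -0.062, 0.003], [-0.062, -0.998, 0.001], [0.003, -0.001, -1.0]]
force: [6.0, 1.0, -5.3]
width: 0.479
grip_force: 30.0
[ 5.98312752  1.0028327  -5.31598917] [ 0.33106403 -0.8310806  -0.04478722] 1.4806762433478153
```

```bash
python3 -m pendant '{"jaw":[0,0,0,0,0],"dp":[[0.001,0,-0.001],[0.0005,0,-0.001],[0,0,-0.001],[0,0,-0.001],[0,0,0]],"dr":[[0,0,0],[0,0,0],[0,0,0],[0,0,0],[0,0,0]]}'; python3 -c "
from h import *
s=robot.read_state();print(s['force'],s['ft_torque'],s['joint_positions'][5])"
```

```text
time: 10.25
tool_pos: [575.9, 32.8, 262.8]
tcp_rot: [[0.998, -0.067, -0.0], [-0.067, -0.998, -0.0], [-0.0, 0.0, -1.0]]
force: [0.4, 0.6, -4.1]
width: 0.478
grip_force: 30.0
[ 0.44645351  0.63855326 -4.0507258 ] [ 0.09272637 -0.03780541 -0.06276993] 1.4851692366002258
```

```bash
python3 -m pendant '{"jaw":[0,0,0,0,0,0,0,0,0,0,0,0,0,0,0,0,0,0],"dp":[[0,0,-0.01],[0,0,-0.015],[0,0,-0.015],[-0.005,-0.0117,0],[-0.01,-0.0235,0],[-0.0125,-0.0293,0],[-0.0125,-0.0293,0],[-0.0125,-0.0293,0],[-0.0125,-0.0293,0],[-0.0125,-0.0293,0],[-0.0125,-0.0293,0],[-0.0125,-0.0293,0],[-0.01,-0.0235,0],[-0.0075,-0.0176,0],[-0.005,-0.0117,0],[0,0,0],[0,0,0],[0,0,0]],"dr":[[0,0,0],[0,0,0],[0,0,0],[0,0,0],[0,0,0],[0,0,0],[0,0,0],[0,0,0],[0,0,0],[0,0,0],[0,0,0],[0,0,0],[0,0,0],[0,0,0],[0,0,0],[0,0,0],[0,0,0],[0,0,0]]}'
python3 - <<'E'
from h import *
s=robot.read_state(); print(s["tool_pos"],s["joint_positions"].round(3),s["tcp_rot"].round(3),s["force"])
snap("scene"); find("dish_mid","scene",1); find("nut_hex","scene",3)
snap("wrist"); find("dish_mid","wrist",1); find("nut_hex","wrist",3)
E
```

```text
time: 12.05
tool_pos: [471.3, 333.0, 302.6]
tcp_rot: [[0.998, -0.068, 0.0], [-0.068, -0.998, -0.0], [0.0, 0.0, -1.0]]
force: [0.2, 0.2, -3.4]
width: 0.474
grip_force: 30.0
[471.34112729 332.96157888 302.60568429] [ 0.406  0.129  1.506 -0.     1.507  2.045] [[ 0.998 -0.068  0.   ]
 [-0.068 -0.998 -0.   ]
 [ 0.     0.    -1.   ]] [ 0.17942572  0.17485097 -3.41644422]
scene dish_mid 0.61 [471.9 333.2   9.1] [409. 329.]
scene nut_hex 0.89 [738.2 294.4  26.1] [300. 377.]
scene nut_hex 0.87 [473.3 329.7 292.8] [458. 268.]
scene nut_hex 0.85 [789.  209.6  29.7] [257. 353.]
wrist dish_mid 0.7 [468.9 335.8   3.6] [275. 179.]
wrist nut_hex 0.91 [468.5 334.1 297.4] [275. 276.]
```

```bash
python3 -m pendant '{"jaw":[0,0,0,0,0,0,0,0,0,0,0,0,0],"dp":[[0,0,0.015],[0,0,0.03],[0,0,0.035],[0,0,0.035],[0,0,0.035],[0,0,0.035],[0,0,0.03],[0,0,0.02],[0,0,0.01],[0,0,0.007],[0,0,0.004],[0,0,0],[0,0,0]],"dr":[[0,0,0],[0,0,0],[0,0,0],[0,0,0],[0,0,0],[0,0,0],[0,0,0],[0,0,0],[0,0,0],[0,0,0],[0,0,0],[0,0,0],[0,0,0]]}'
```

```text
time: 13.65
tool_pos: [471.8, 334.1, 47.6]
tcp_rot: [[0.998, -0.067, 0.002], [-0.067, -0.998, 0.001], [0.002, -0.001, -1.0]]
force: [0.0, -1.0, -2.9]
width: 0.476
grip_force: 30.0
```

```bash
python3 -m pendant '{"jaw":[0,0,0,0],"dp":[[0,0,0.002],[0,0,0.002],[0,0,0.001],[0,0,0]],"dr":[[0,0,0],[0,0,0],[0,0,0],[0,0,0]]}'
```

```text
time: 14.05
tool_pos: [470.9, 333.7, 41.4]
tcp_rot: [[0.998, -0.067, -0.0], [-0.067, -0.998, -0.0], [-0.0, 0.0, -1.0]]
force: [0.7, -1.2, -3.1]
width: 0.475
grip_force: 30.0
```

```bash
python3 -m pendant '{"jaw":[0,0,0],"dp":[[0,0,0.001],[0,0,0.001],[0,0,0]],"dr":[[0,0,0],[0,0,0],[0,0,0]]}'
```

```text
time: 14.35
tool_pos: [471.2, 333.8, 40.2]
tcp_rot: [[0.998, -0.067, 0.0], [-0.067, -0.998, 0.0], [0.0, -0.0, -1.0]]
force: [-2.0, -1.9, 2.1]
width: 0.475
grip_force: 30.0
```

Touched the dish: Fz went from -3 to +2 N. I'll press slightly, open partway and lift.

```bash
python3 -m pendant '{"jaw":[0,0,0.62,0.62,0.62,0.62,0.62,0.62,1,1],"dp":[[0,0,0.0005],[0,0,0],[0,0,0],[0,0,0],[0,0,0],[0,0,-0.01],[0,0,-0.03],[0,0,-0.04],[0,0,-0.045],[0,0,0]],"dr":[[0,0,0],[0,0,0],[0,0,0],[0,0,0],[0,0,0],[0,0,0],[0,0,0],[0,0,0],[0,0,0],[0,0,0]]}'
python3 - <<'E'
from h import *
snap("scene"); find("nut_hex","scene",3)
snap("wrist"); find("nut_hex","wrist",3)
E
```

```text
time: 15.35
tool_pos: [475.3, 335.7, 172.5]
tcp_rot: [[0.998, -0.067, 0.013], [-0.067, -0.998, 0.006], [0.013, -0.007, -1.0]]
force: [1.4, 0.8, 0.6]
width: 0.775
grip_force: 0.0
scene nut_hex 0.9 [473.2 331.9  28.8] [411. 326.]
scene nut_hex 0.8 [791.7 212.5  29.3] [257. 355.]
scene nut_hex 0.73 [737.3 294.   26. ] [300. 377.]
wrist nut_hex 0.58 [468.9 333.4  32. ] [277. 209.]
```

The nut stands in the dish. Back to the mill for the burr.

```bash
python3 -m pendant '{"jaw":[1,1,1,1,1,1,1,1,1,1,1,1,1,1,1,1,1,1],"dp":[[0,0,-0.04],[0,0,-0.045],[0,0,-0.04],[0.005,0.0117,-0.01],[0.01,0.0235,0],[0.0125,0.0293,0],[0.0125,0.0293,0],[0.0125,0.0293,0],[0.0125,0.0293,0],[0.0125,0.0293,0],[0.0125,0.0293,0],[0.0125,0.0293,0],[0.01,0.0235,0],[0.0075,0.0176,0],[0.005,0.0117,0],[0,0,0],[0,0,0],[0,0,0]],"dr":[[0,0,0],[0,0,0],[0,0,0],[0,0,0],[0,0,0],[0,0,0],[0,0,0],[0,0,0],[0,0,0],[0,0,0],[0,0,0],[0,0,0],[0,0,0],[0,0,0],[0,0,0],[0,0,0],[0,0,0],[0,0,0]]}'
python3 - <<'E'
from h import *
s=robot.read_state(); print(s["tool_pos"],s["joint_positions"].round(3))
im=snap("wrist")
for t in ("burr_mid","spindle_tip"): find(t,"wrist",2)
for dx,dy in((0,0),):
  for r,z,col in((32,206,(255,0,0)),(15.5,233,(0,255,0))):
    for k in range(24):
      a=k*np.pi/12; p=tuple(int(v) for v in topix("wrist",[575.9+r*np.cos(a),32.8+r*np.sin(a),z])); cv2.circle(im,p,0,col,-1)
c=cv2.resize(im[150:310,180:380],None,fx=4,fy=4,interpolation=cv2.INTER_NEAREST)
cv2.imwrite("pics/w3.png",c[:600,:,::-1])
E
```

```text
time: 17.35
tool_pos: [575.7, 33.8, 298.7]
tcp_rot: [[0.998, -0.066, -0.001], [-0.066, -0.998, 0.0], [-0.001, -0.0, -1.0]]
force: [0.4, 0.3, -0.3]
width: 0.999
grip_force: 0.0
[575.6700032   33.82793951 298.72676771] [-0.151  0.13   1.513  0.     1.5    1.486]
wrist burr_mid 0.57 [632.3 304.7   6.4] [ 68. 149.]
wrist burr_mid 0.36 [ 674.9 -230.6   -1.2] [478.  88.]
wrist spindle_tip 0.76 [572.9  33.4 231.1] [277. 235.]
wrist spindle_tip 0.68 [471.2 333.5  32.5] [ 61. 272.]
```

View pics/w3.png

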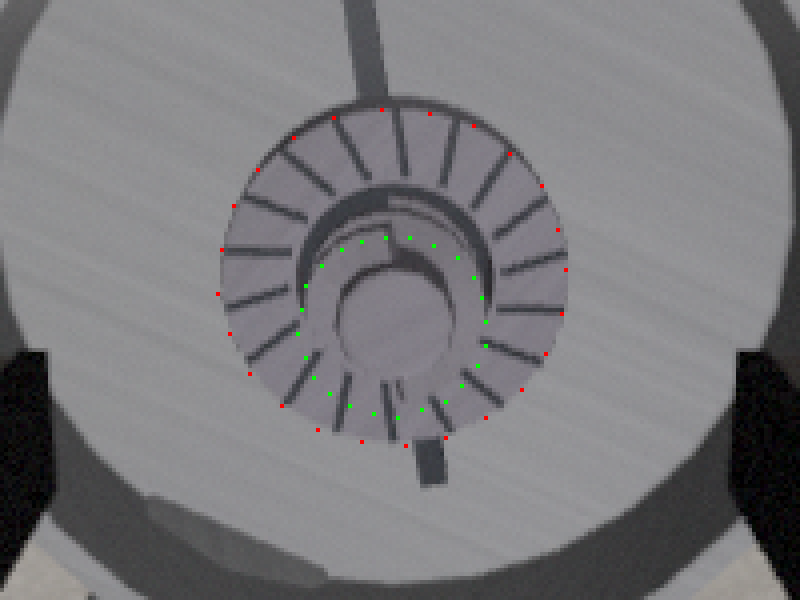

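The burr is bare: its outline spans crop columns 221–567 and rows 103–441, about 1 mm to +x of my prediction. I'll descend and grip it, with the tips just above its underside.

```bash
python3 -m pendant '{"jaw":[1,1,1,1,1,1,1,0,0,0,0,0,0],"dp":[[0.001,0.0008,0.015],[0,0,0.02],[0,0,0.02],[0,0,0.015],[0,0,0.008],[0,0,0.0032],[0,0,0],[0,0,0],[0,0,0],[0,0,0],[0,0,0],[0,0,0],[0,0,0]],"dr":[[0,0,0],[0,0,0],[0,0,0],[0,0,0],[0,0,0],[0,0,0],[0,0,0],[0,0,0],[0,0,0],[0,0,0],[0,0,0],[0,0,0],[0,0,0]]}'
```

```text
time: 18.8
tool_pos: [577.3, 32.2, 218.5]
tcp_rot: [[0.998, -0.067, 0.001], [-0.067, -0.998, 0.0], [0.001, -0.0, -1.0]]
force: [-0.7, 1.1, 2.6]
width: 0.698
grip_force: 30.0
```

```bash
python3 -m pendant '{"jaw":[0,0,0,0,0,0,0,0,0],"dp":[[0,0,-0.002],[0,0,-0.003],[0,0,-0.005],[0,0,-0.01],[0,0,-0.02],[0,0,-0.02],[0,0,-0.02],[0,0,0],[0,0,0]],"dr":[[0,0,0],[0,0,0],[0,0,0],[0,0,0],[0,0,0],[0,0,0],[0,0,0],[0,0,0],[0,0,0]]}'
python3 - <<'E'
from h import *
print(robot.read_state()["tool_pos"])
for c in("side","scene"):
  im=snap(c); find("tray_mid",c,2); find("burr_mid",c,4)
  p=topix(c,[467,-290,60]).astype(int); cr=cv2.resize(im[max(0,p[1]-45):p[1]+45,max(0,p[0]-60):p[0]+60],(400,300),interpolation=cv2.INTER_CUBIC) if c=="scene" else cv2.resize(im[-90:,p[0]-60:p[0]+60],(400,300),interpolation=cv2.INTER_CUBIC)
  print(c,p); cv2.imwrite(f"pics/{c}_full.png",im[:,:,::-1]); cv2.imwrite(f"pics/t_{c}.png",cr)
a=np.hstack([cv2.imread("pics/t_scene.png"),cv2.imread("pics/t_side.png")]); cv2.imwrite("pics/tray.png",a)
E
```

```text
time: 19.7
tool_pos: [577.1, 32.0, 298.1]
tcp_rot: [[0.998, -0.067, 0.001], [-0.067, -0.998, -0.0], [0.001, 0.0, -1.0]]
force: [0.7, -0.5, -3.5]
width: 0.701
grip_force: 30.0
[577.08723264  32.00646432 298.08560189]
side tray_mid 0.55 [ 468.6 -287.7    6.2] [287. 399.]
side burr_mid 0.64 [577.2  35.8 278.3] [243. 165.]
side burr_mid 0.55 [636.4 301.5   5.6] [218. 184.]
side burr_mid 0.3 [473.2 338.7   4.4] [157. 198.]
side [287 388]
scene tray_mid 0.56 [ 468.1 -295.1    6.7] [267. 153.]
scene burr_mid 0.89 [576.1  29.2 280.1] [303. 178.]
scene burr_mid 0.61 [634.9 303.3  10.5] [343. 356.]
scene [268 141]
```

```bash
python3 -m pendant '{"jaw":[0,0,0,0,0,0,0,0,0,0,0,0,0,0,0,0],"dp":[[-0.006,0.0122,0],[-0.012,0.0243,0],[-0.015,0.0304,0],[-0.015,0.0304,0],[-0.015,0.0304,0],[-0.015,0.0304,0],[-0.015,0.0304,0],[-0.015,0.0304,0],[-0.015,0.0304,0],[-0.015,0.0304,0],[-0.012,0.0243,0],[-0.009,0.0183,0],[-0.006,0.0122,0],[0,0,0],[0,0,0],[0,0,0]],"dr":[[0,0,0],[0,0,0],[0,0,0],[0,0,0],[0,0,0],[0,0,0],[0,0,0],[0,0,0],[0,0,0],[0,0,0],[0,0,0],[0,0,0],[0,0,0],[0,0,0],[0,0,0],[0,0,0]]}'
python3 - <<'E'
from h import *
s=robot.read_state(); print(s["tool_pos"],s["joint_positions"].round(3))
im=snap("wrist","w4.png")
find("tray_mid","wrist",2); find("burr_mid","wrist",3)
k=imaging.calibration("wrist"); print(repr(k)); print(topix("wrist",[468,-291,60]))
E
```

```text
time: 21.6
tool_pos: [390.3, -289.8, 297.9]
tcp_rot: [[0.998, -0.066, 0.0], [-0.066, -0.998, 0.0], [0.0, -0.0, -1.0]]
force: [-0.1, 1.0, -3.5]
width: 0.698
grip_force: 30.0
[ 390.26875639 -289.8284802   297.90047445] [-0.888 -0.112  1.757  0.     1.496  0.749]
wrist tray_mid 0.84 [ 467.  -289.8    5.6] [273. 118.]
{'camera_matrix': array([[337.23356843,   0.        , 277.59159313],
       [  0.        , 337.23356843, 209.02155657],
       [  0.        ,   0.        ,   1.        ]]), 'k1': -0.051086797161126664, 'rvec': array([-2.02514999,  2.16032667,  0.26876811]), 'tvec': array([-264.77658207,  353.96304044,  546.13818849])}
[273. 116.]
```

View pics/w4.png

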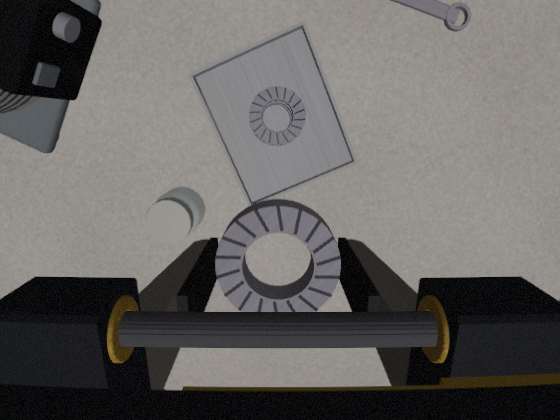

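The wrist view shows the burr held level at (278,258), and the pile in the tray with its top disc at about (277,116), roughly 56 px across. I'll fit its rim circle numerically.

```bash
cat > fit.py <<'E'
from h import *
from scipy.ndimage import map_coordinates
from scipy.optimize import minimize
def fit(fn, x0, zs):
    g=cv2.GaussianBlur(cv2.cvtColor(cv2.imread(fn),cv2.COLOR_BGR2GRAY).astype(float),(0,0),1.0)
    k=imaging.calibration("wrist"); K=np.array(k["camera_matrix"]); 
    A=np.linspace(0,2*np.pi,180,endpoint=False)
    def smp(x,y,z,r):
        P=np.c_[x+r*np.cos(A),y+r*np.sin(A),np.full(180,z)]
        q=cv2.projectPoints(P,np.array(k["rvec"],float),np.array(k["tvec"],float),K,np.array([k["k1"],0,0,0,0.]))[0][:,0]
        return map_coordinates(g,[q[:,1],q[:,0]],order=1)
    def cost(p,z): return -np.median(smp(p[0],p[1],z,34)-smp(p[0],p[1],z,30.5)) if 0 else -np.mean(np.clip(smp(p[0],p[1],z,34)-smp(p[0],p[1],z,30),-15,25))
    for z in zs:
        best=min((minimize(cost,[x0[0]+a,x0[1]+b],args=(z,),method="Nelder-Mead",options={"initial_simplex":[[x0[0]+a,x0[1]+b],[x0[0]+a+2,x0[1]+b],[x0[0]+a,x0[1]+b+2]]}) for a in(-3,0,3) for b in(-3,0,3)),key=lambda r:r.fun)
        print(z,best.x.round(1),round(best.fun,2),topix("wrist",[*best.x,z]))
E
python3 - <<'E'
from fit import *
fit("pics/w4.png",(468,-290),range(36,100,8))
g=cv2.imread("pics/w4.png",0); print(g[116,235:320:1]); print(g[75:160,277])
E
```

```text
36 [ 467.8 -294.2] -14.6 [276. 116.]
44 [ 467.5 -294.3] -17.64 [276. 116.]
52 [ 467.4 -294.3] -19.19 [276. 116.]
60 [ 467.3 -294.5] -19.19 [277. 116.]
68 [ 467.3 -294.6] -17.43 [277. 116.]
76 [ 466.9 -294.6] -13.5 [277. 116.]
84 [ 468.1 -292. ] -9.95 [274. 115.]
92 [ 469.1 -291.6] -8.68 [273. 114.]
[135 136 134 135 137 137 135 134 132 136 136 134 133 135 116 118 117 122
 119 120 120 118 118 124 119 121  94  93 129 137 138 136 136 139 141 137
 139 138 135 135 135 135 138 139 138 140 139 134 137 135 135 138 141 140
  90 118  89  68 102 115 118 120 120 119 117 115 120 119 119 118 132 138
 135 137 133 134 133 138 135 131 136 136 134 135 141]
[138 135 134 133 136 135 135 137 136 137 135 122 116 112 114 105  91  90
  76  72  74  79  90 119 103 106 118 109 105  98 136 138 137 138 135 138
 135 136 136 136 135 138 139 139 138 136 137 134 136 136 137 138 138 137
 136 140 129 105 114  97  94  87  81  83  86  94 100 103 114 119 122 126
 138 137 139 136 139 139 137 137 136 136 136 138 138]
```

Run:
```python
from fit import *
fit("pics/w4.png",(390,-290),[283,285.4,288])
```

```text
283 [ 373.  -271.7] -9.3 [244. 295.]
285.4 [ 391.4 -290.5] -9.57 [277. 263.]
288 [ 392.3 -290.9] -9.82 [278. 263.]
```

```bash
python3 -m pendant '{"jaw":[0,0,0,0,0,0,0,0,0,0,0,0,0,0],"dp":[[0.01,0,0],[0.02,-0.0005,0],[0.02,-0.0006,0],[0.016,0,0.01],[0.01,0,0.02],[0,0,0.03],[0,0,0.035],[0,0,0.03],[0,0,0.02],[0,0,0.012],[0,0,0.006],[0,0,0],[0,0,0],[0,0,0]],"dr":[[0,0,0],[0,0,0],[0,0,0],[0,0,0],[0,0,0],[0,0,0],[0,0,0],[0,0,0],[0,0,0],[0,0,0],[0,0,0],[0,0,0],[0,0,0],[0,0,0]]}'
python3 - <<'E'
from h import *
s=robot.read_state(); P=s["tool_pos"]; print(P,s["force"])
a=snap("side"); b=snap("scene")
L=[]
for c,im in(("side",a),("scene",b)):
  for ctr,z,col in(((P[0],P[1]),P[2]-28.5,(255,0,0)),((467,-294),60,(0,255,0)),((467,-294),52,(255,255,0))):
    for k in range(0,24):
      t=k*np.pi/12; q=topix(c,[ctr[0]+32*np.cos(t),ctr[1]+32*np.sin(t),z]); 
      if 0<=q[1]<420: im[int(q[1]),int(q[0])]=col
  p=topix(c,[467,-294,75]).astype(int); y0=min(max(0,p[1]-50),320)
  L.append(cv2.resize(im[y0:y0+100,p[0]-33:p[0]+33],(396,600),interpolation=cv2.INTER_NEAREST)); print(c,p,y0)
cv2.imwrite("pics/chk.png",np.hstack(L)[:,:,::-1])
E
```

```text
time: 23.15
tool_pos: [466.5, -295.3, 136.3]
tcp_rot: [[0.998, -0.067, 0.002], [-0.067, -0.998, -0.002], [0.002, 0.002, -1.0]]
force: [-0.3, -0.2, -3.5]
width: 0.695
grip_force: 30.0
[ 466.54317003 -295.29961092  136.3119049 ] [-0.27514614 -0.24534014 -3.48061555]
side [289 386] 320
scene [267 137] 87
```

View pics/chk.png

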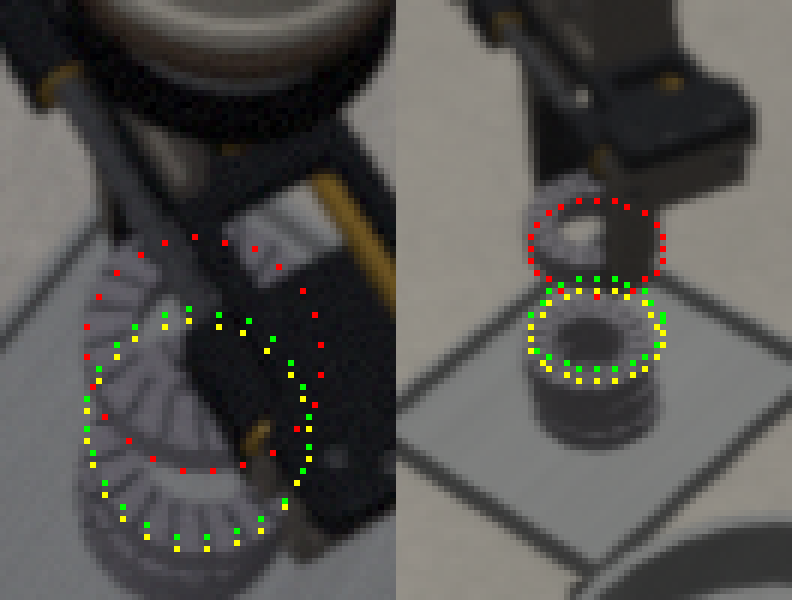

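Both views show the held burr directly over the pile. In the right-hand crop, held disc and pile share columns 525–660, and the pile top is at roughly z 50–58. I'll lower it and feel for contact.

```bash
python3 -m pendant '{"jaw":[0,0,0,0,0],"dp":[[0,0,0.012],[0,0,0.01],[0,0,0.005],[0,0,0.003],[0,0,0]],"dr":[[0,0,0],[0,0,0],[0,0,0],[0,0,0],[0,0,0]]}'
```

```text
time: 23.75
tool_pos: [465.5, -294.3, 104.1]
tcp_rot: [[0.998, -0.067, -0.001], [-0.067, -0.998, 0.001], [-0.001, -0.001, -1.0]]
force: [0.6, 0.7, -2.6]
width: 0.701
grip_force: 30.0
```

```bash
python3 -m pendant '{"jaw":[0,0,0,0],"dp":[[0,0,0.002],[0,0,0.002],[0,0,0.002],[0,0,0]],"dr":[[0,0,0],[0,0,0],[0,0,0],[0,0,0]]}'
```

```text
time: 24.15
tool_pos: [465.7, -294.5, 98.7]
tcp_rot: [[0.998, -0.067, -0.0], [-0.067, -0.998, 0.0], [-0.0, -0.0, -1.0]]
force: [-0.1, -0.2, -3.2]
width: 0.7
grip_force: 30.0
```

```bash
python3 -m pendant '{"jaw":[0,0,0,0],"dp":[[0.0005,-0.0007,0.002],[0,0,0.0015],[0,0,0.0015],[0,0,0]],"dr":[[0,0,0],[0,0,0],[0,0,0],[0,0,0]]}'
```

```text
time: 24.55
tool_pos: [466.2, -293.8, 93.6]
tcp_rot: [[0.998, -0.067, -0.0], [-0.067, -0.998, 0.0], [-0.0, -0.0, -1.0]]
force: [0.1, 0.1, -2.1]
width: 0.697
grip_force: 30.0
```

```bash
python3 -m pendant '{"jaw":[0,0,0,0],"dp":[[0,0,0.0015],[0,0,0.0015],[0,0,0.001],[0,0,0]],"dr":[[0,0,0],[0,0,0],[0,0,0],[0,0,0]]}'
```

```text
time: 24.95
tool_pos: [466.2, -293.8, 89.7]
tcp_rot: [[0.998, -0.067, -0.0], [-0.067, -0.998, 0.0], [-0.0, -0.0, -1.0]]
force: [-1.2, -0.0, -3.3]
width: 0.703
grip_force: 30.0
```

```bash
python3 -m pendant '{"jaw":[0,0,0],"dp":[[0,0,0.0015],[0,0,0.0015],[0,0,0]],"dr":[[0,0,0],[0,0,0],[0,0,0]]}'
```

```text
time: 25.25
tool_pos: [466.2, -293.8, 86.6]
tcp_rot: [[0.998, -0.067, -0.0], [-0.067, -0.998, 0.0], [-0.0, -0.0, -1.0]]
force: [0.2, 0.3, -1.9]
width: 0.697
grip_force: 30.0
```

```bash
python3 -m pendant '{"jaw":[0,0,0],"dp":[[0,0,0.001],[0,0,0.001],[0,0,0]],"dr":[[0,0,0],[0,0,0],[0,0,0]]}'
```

```text
time: 25.55
tool_pos: [466.3, -293.9, 84.7]
tcp_rot: [[0.998, -0.067, -0.0], [-0.067, -0.998, 0.0], [-0.0, -0.0, -1.0]]
force: [-0.2, 0.1, -2.8]
width: 0.7
grip_force: 30.0
```

```bash
python3 -m pendant '{"jaw":[0,0,0],"dp":[[0,0,0.001],[0,0,0.001],[0,0,0]],"dr":[[0,0,0],[0,0,0],[0,0,0]]}'
```

```text
time: 25.85
tool_pos: [466.3, -293.9, 82.7]
tcp_rot: [[0.998, -0.067, -0.0], [-0.067, -0.998, 0.0], [-0.0, -0.0, -1.0]]
force: [0.0, -0.6, -3.7]
width: 0.695
grip_force: 30.0
```

```bash
python3 -m pendant '{"jaw":[0,0,0],"dp":[[0,0,0.001],[0,0,0.001],[0,0,0]],"dr":[[0,0,0],[0,0,0],[0,0,0]]}'
```

```text
time: 26.15
tool_pos: [466.2, -293.9, 80.7]
tcp_rot: [[0.998, -0.067, -0.0], [-0.067, -0.998, 0.0], [-0.0, -0.0, -1.0]]
force: [0.1, 0.3, -3.5]
width: 0.7
grip_force: 30.0
```

```bash
python3 -m pendant '{"jaw":[0,0,0],"dp":[[0,0,0.001],[0,0,0.001],[0,0,0]],"dr":[[0,0,0],[0,0,0],[0,0,0]]}'
```

```text
time: 26.45
tool_pos: [466.2, -293.8, 78.7]
tcp_rot: [[0.998, -0.067, -0.0], [-0.067, -0.998, 0.0], [-0.0, -0.0, -1.0]]
force: [-0.1, 0.4, -2.2]
width: 0.699
grip_force: 30.0
```

```bash
python3 -m pendant '{"jaw":[0,0,0],"dp":[[0,0,0.001],[0,0,0.001],[0,0,0]],"dr":[[0,0,0],[0,0,0],[0,0,0]]}'
```

```text
time: 26.75
tool_pos: [466.2, -293.9, 76.7]
tcp_rot: [[0.998, -0.067, -0.0], [-0.067, -0.998, 0.0], [-0.0, -0.0, -1.0]]
force: [-0.1, 0.0, -2.5]
width: 0.7
grip_force: 30.0
```

```bash
python3 -m pendant '{"jaw":[0,0,0],"dp":[[0,0,0.001],[0,0,0.001],[0,0,0]],"dr":[[0,0,0],[0,0,0],[0,0,0]]}'
```

```text
time: 27.05
tool_pos: [466.4, -294.1, 75.5]
tcp_rot: [[0.998, -0.067, 0.0], [-0.067, -0.998, -0.0], [0.0, 0.0, -1.0]]
force: [-2.0, 1.7, 3.4]
width: 0.701
grip_force: 30.0
```

Contact: Fz went from -2.5 to +3.4 N, with the pile top at about 47 mm. Now release and back off.

```bash
python3 -m pendant '{"jaw":[0,0.85,0.85,0.85,0.85,0.85,0.85,0.85,0.85,0.85,0.85,0.85],"dp":[[0,0,0],[0,0,0],[0,0,0],[0,0,0],[0,0,0],[0,0,-0.008],[0,0,-0.02],[0,0,-0.04],[0,0,-0.045],[-0.03,0,-0.045],[-0.045,0,-0.04],[0,0,0]],"dr":[[0,0,0],[0,0,0],[0,0,0],[0,0,0],[0,0,0],[0,0,0],[0,0,0],[0,0,0],[0,0,0],[0,0,0],[0,0,0],[0,0,0]]}'; python3 -m pendant '{"jaw":[1,1,1],"dp":[[0,0,0],[0,0,0],[0,0,0]],"dr":[[0,0,0],[0,0,0],[0,0,0]]}'
python3 - <<'E'
from fit import *
im=snap("wrist","w5.png"); fit("pics/w5.png",(467,-294),[55,63,71])
find("burr_mid","wrist",2)
b=snap("scene"); s=snap("side"); find("nut_hex","scene",3)
c1=cv2.resize(im[40:240,150:400],(500,400)); c2=cv2.resize(b[105:165,230:305],(300,240),interpolation=cv2.INTER_CUBIC); c3=cv2.resize(b[290:365,370:450],(300,160+0),interpolation=cv2.INTER_CUBIC)
cv2.imwrite("pics/fin.png",np.hstack([c1,np.vstack([c2,c3])])[:,:,::-1])
E
```

```text
time: 28.25
tool_pos: [401.0, -291.6, 269.6]
tcp_rot: [[0.998, -0.069, 0.007], [-0.069, -0.998, -0.009], [0.007, 0.009, -1.0]]
force: [0.8, 0.0, 0.3]
width: 0.854
grip_force: 0.0
time: 28.55
tool_pos: [401.4, -288.9, 260.9]
tcp_rot: [[0.998, -0.067, -0.002], [-0.067, -0.998, 0.003], [-0.002, -0.003, -1.0]]
force: [-0.5, 0.5, 0.1]
width: 0.998
grip_force: 0.0
55 [ 466.5 -294.6] -15.58 [279. 127.]
63 [ 466.5 -294.7] -18.63 [279. 127.]
71 [ 466.3 -294.7] -19.43 [279. 127.]
wrist burr_mid 0.89 [ 464.  -294.8   53.2] [279. 130.]
scene nut_hex 0.7 [474.2 333.3  29.9] [411. 326.]
scene nut_hex 0.64 [737.4 294.2  26.3] [300. 377.]
scene nut_hex 0.59 [793.2 207.6  27.9] [255. 354.]
```

View pics/fin.png

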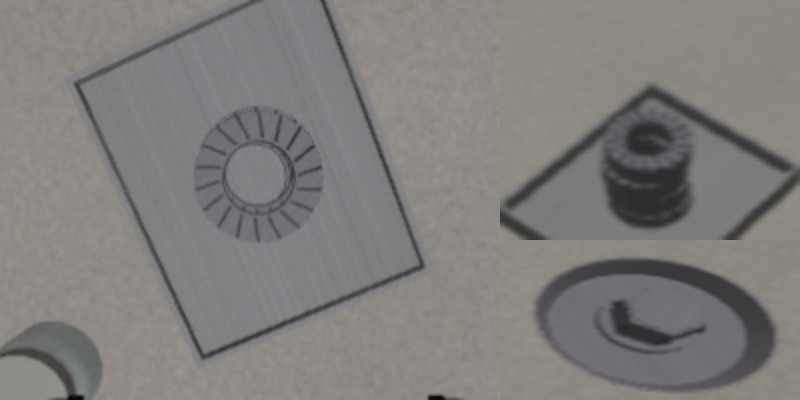

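The burr lies flat and centred on the pile: it is at (466.4,-294.7), where the pile was at (467.3,-294.4). The nut stands in the dish, and the arm is clear.

```bash
python3 -c "
from station import robot
print(robot.close_job())"
```

```text
the job is handed in; nothing more can be done
None
```

The job is handed in: the nut stands in the round dish, and the burr lies flat and centred (within about 1 mm by camera) on the pile in the tray; neither part was dropped and the arm stayed clear of the flask and beaker.

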